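# Back the jar lid onto its thread, then screw it home

### The job

The lid of the steel jar in the bench clamp has only been laid on top of its thread. Without lifting it off, first turn it backward (anticlockwise seen from above) until you feel it drop a step, then screw it forward (clockwise) and down until it is fully home, and let go. Do not force it either way, so that the jar does not turn in its clamp, and leave the things around it where they are.

Things in the scene. Friction and masses are not known exactly. Their poses are not given: they have to be found in the camera images.
- clamp: Fixed bench clamp: grey plate 124 x 124 x 12 mm with an aluminium collar, 94 mm across, up to 40 mm high. It holds an upright steel jar 76 mm across, shoulder 72 mm high. Origin: centre of the underside, on the bench and on the vertical axis shared by collar, jar and lid; z up. The jar stands in it at an unknown angle: these axes do not tell where the thread begins.
- jar (a joint): Angle by which the jar has slipped round in the clamp (rad; 0 at the start, positive anticlockwise from above). Friction holds it up to 0.7 N m; it must stay within 0.10 rad of 0. The lid itself turns easily (under 0.2 N m when pressed with 5 N or less) except at its hard stops.
- lid_grip (a point): Grasp point on the lid's axis, in a plain upright grey bar on the lid: 58 mm long (point x), 18 mm thick (y), 45 mm high. It is 27 mm above the lid's disc and 18 mm below the bar's top; z up. Its height over the clamp's underside is 144.5 mm at the start (lugs on top of the thread), 136 mm when dropped into the thread, 132 mm when fully home.
- lid: The loose lid, about 0.25 kg: an aluminium disc with a knurled skirt, 72 mm across, 31 mm high, under the bar. Origin: centre of its lower rim, 58 mm below lid_grip; same axes. Inside are 3 lugs, 120 degrees apart, now lying on the flat tops of the jar's 3 pieces of right-hand thread, hidden by the skirt. Turned clockwise like that they strike stops after 6 to 65 degrees.
- thread (a point): Centre of the jar's neck (on the clamp, 80 mm above its underside). Turning the lid anticlockwise by an unknown 11 to 70 degrees frees its lugs: free to sink or lightly pressed, it drops 8.5 mm. That opening is 14 degrees of turn wide, with a hard stop beyond. From the drop, clockwise, the thread draws the lid down 4 mm evenly over the last 76 degrees, to a hard stop: home.
- cube_mid (a point): Bystander: green cube tube rack, 58 mm each way; point at its centre. (Beyond it, to the left, the room's own fixed pipette stand rises 0.33 m above the bench, round x 0.38 to 0.59, y 0.10 to 0.24: come and go above it or round it.)
- dropper_mid (a point): Bystander: white dropper bottle, 43 mm across, 113 mm high; point on its axis half-way up.
- microtube_mid (a point): Bystander: small lying microtube, 16 x 40 x 13 mm; point at its middle.
Things that resemble listed ones, but are neither listed nor needed, are in the scene too. What is shaped like the lid but purple is not meant.

How it is judged:
By the outcome, as a careful person would: the job done as asked, in the order asked, and still so for the second after the job is handed in, with the robot touching nothing.
It also fails if it takes over 64 s, if anything falls off the work surface, if the arm or the gripper's body presses on something with over 40 N, if the wrist force passes 120 N, or if a joint passes its speed limit or range.

### The arm

A 6-joint arm with a two-finger parallel gripper is mounted at the origin on a cart in front of the work surface, level with it; the furniture and walls round the work are solid. World frame = base frame: x ahead of the robot, y to its left, z up, the work surface at z = 0. Lengths are in m, angles in rad, forces in N, time in s.
With the tool pointing down it reaches from about 0.375 to 0.9 m from the base axis. Payload 3.1 kg.
Tool frame: the origin (TCP) lies midway between the tips of the shut fingers; the grasp point (between the pads) lies 19 mm behind it (robot.grip_point_offset is the distance from the TCP to the grasp point, in m); z points along the fingers, y is the line along which they close (so a half turn about z gives the same grasp; the last joint's range is limited). The gripper opens to 85 mm and grips with 20 to 120 N. Pads are 22 mm wide; open, the fingers measure 114 mm over their backs; the gripper's body (76 mm by 85 mm) begins 54 mm behind the grasp point. The pads swing forward as they close: fully open they stand 13 mm farther back than shut.
Start: joints at [1.018, 0.527, 1.433, -0, 1.181, -0.178], TCP at [0.228, 0.582, 0.231] pointing down, gripper open.
Joint ranges: [-3.08, 3.08], [-0.75, 2.2], [0.22, 2.44], [-1.43, 4.57], [0, 2.65], [-2.85, 2.85]. Speed limits (rad/s): [2.79, 2.79, 3.14, 3.14, 3.14, 3.14].

### API

Orientations are given as a 3x3 rotation matrix whose columns are the frame's x, y, z axes.
In Python, from station import robot gives the robot as it stands. The module is installed in compiled form; this text tells all that it offers.
- The arm moves only by the tool play_rows, never from a script. Its argument "increments" is a list of rows, each a list of 3 entries, a list of its own where there are three numbers: the shift along the tool's x, y, z in units of 40 mm (1.0 is 40 mm), then the turn, a rotation vector about the tool's x, y, z in units of 10 degrees (1.0 is 10 degrees), then the opening, from 0 (shut) to 1 (fully open). In form: [[[x, y, z], [rx, ry, rz], claw], ...]. A call has 1 to 5 rows; each row is the pose to reach, as a shift and turn from the pose commanded when the call began, along the tool's axes at that moment; what a row does not reach only later rows make up. A row lasts 1/8 s, in which the tool goes at most 62.5 mm and 10.7 degrees, less where a joint would pass 70% of its speed; a pose out of reach is approached as far as the arm can. A call with a gripper value outside its range is refused whole. The fingers move at their own pace and stop on an object; the grip force is fixed at half the most. Time passes only in rows, so rows that repeat a pose let the fingers close. It gives the time, the measured TCP pose, the force, the opening and the grip force at its end, in the units of the state.
- robot.sense(): the state, without advancing time (a new reading comes with each control period).
- robot.capture(name): name is "scene" or "top" or "wrist"; returns the picture (420x560x3 uint8, red, green, blue); there is no depth.
- robot.calibration(name): a dict with "intrinsics" (3x3 intrinsics, pixels), "k1" (the pictures are not rectified: a ray, as slopes to the right and down, at radius r is drawn at 1 + k1 r^2 times it, then the intrinsics apply), "R" (3x3) and "t" (3): a world point X has camera coordinates R X + t. Camera axes: x right, y down, z forward; pixel columns grow to the right and rows downward; lengths in m; the calibration is good to about 2 mm. A picture is of the moment at which its call begins: read the wrist's pose just before it. calibration takes no time and is no camera call; for the wrist camera it gives the pose at the moment of the call.
- robot.sign_off(): hands the job in; it is judged then, once.
Trained networks look in the newest picture that a camera, given by its name, has taken for a name from the list of things; names that differ only in an ending like _2 or _b are one class to them, and where a whole thing is asked for, a point or a joint stands for the part that bears it (a point fixed in the world has none). Each returns a list of dicts, best first, with "conf" (0 to 1); they miss things now and then, are a little off and sometimes report something else, mostly with a low value. They report only what shows in the picture. A call takes as long as a camera call. They do not tell look-alikes from the thing itself.
- robot.silhouettes(camera, target): "pixels" (420x560 bool, what is visible of it) and "uv" ([column, row] in pixels, amid what is visible of it).
- robot.tip_of(camera, target): "uv" ([column, row] in pixels: a listed point, or the origin of a listed thing).
The state is a dict: "time_s": time; "q": joint angles; "joint_velocities": joint speeds; "joint_torque": joint torques, N m; "eef_pos": TCP position; "orientation": TCP orientation; "ft_force": force on the tool from outside, world axes, zero at the start; "wrist_torque": the same for the moment, N m; "width": opening from 0.0 (shut) to 1.0 (fully open); "grasp_force": force on a finger pad.
Only numpy, scipy, OpenCV 4.12 (cv2) and the standard library are available. Lean on these libraries where they do the work, as an engineer would, in place of code of your own. Each camera call takes 0.05 s, during which the arm holds its last target. There are 200 camera calls.

## Working session

There is one attempt and no reset: what is moved stays moved. The work goes in short steps, Python scripts to look and compute and a tool call to move; the robot and the scene stay as the last step left them, time stands still between calls to the robot, and variables do not carry over. Pictures are saved under pics/ and viewed, at most 10 in all, crops included, and the job is handed in when it is done.

Besides the shell and the picture viewer there is one more tool, called after "Emit:" by a JSON object that holds its "fn" and its "kwargs". play_rows: Moves the arm, as the interface text tells. Its arguments: {"type":"object","properties":{"increments":{"type":"array","items":{"type":"array"}}},"required":["increments"]}

```bash
mkdir -p pics; cat > h.py <<'E'
import numpy as np, cv2
from station import robot
def ray(cam,uv,cal=None):
    c=cal or robot.calibration(cam);K=np.array(c["intrinsics"]);k=c["k1"]
    d=np.array([(uv[0]-K[0,2])/K[0,0],(uv[1]-K[1,2])/K[1,1]]);s=d.copy()
    for _ in range(20): s=d/(1+k*(s@s))
    R=np.array(c["R"]);t=np.array(c["t"])
    return -R.T@t, R.T@np.array([s[0],s[1],1.])
def onz(cam,uv,z,cal=None):
    o,d=ray(cam,uv,cal);return o+d*(z-o[2])/d[2]
def proj(cam,X,cal=None):
    c=cal or robot.calibration(cam);K=np.array(c["intrinsics"])
    p=np.array(c["R"])@np.array(X)+np.array(c["t"]);s=p[:2]/p[2];s=s*(1+c["k1"]*(s@s))
    return K[:2,:2]@s+K[:2,2]
def save(im,n): cv2.imwrite("pics/"+n+".png",im[:,:,::-1])
E
python3 - <<'E'
from h import *
np.set_printoptions(precision=4,suppress=True)
ims=[robot.capture(n) for n in("scene","top")]
for n,i in zip(("scene","top"),ims): save(i,n)
for n in("scene","top"):
  for t,z in(("lid_grip",.1445),("clamp",0),("cube_mid",.029),("dropper_mid",.056),("microtube_mid",.006)):
    for r in robot.tip_of(n,t): print(n,t,round(r["conf"],2),np.round(r["uv"],1),onz(n,r["uv"],z))
s=robot.sense();print({k:s[k] for k in("time_s","q","eef_pos","orientation","ft_force","width")},robot.grip_point_offset)
E
```

```text
scene lid_grip 0.81 [199.9 213.9] [0.5558 0.0072 0.1445]
scene lid_grip 0.69 [267.7 209.1] [ 0.5086 -0.0791  0.1445]
scene clamp 0.94 [338.4 264.7] [ 0.4927 -0.2114  0.    ]
scene cube_mid 0.61 [275.5 280.2] [ 0.489  -0.0771  0.029 ]
scene cube_mid 0.51 [338.2 188.3] [ 0.6692 -0.3663  0.029 ]
scene dropper_mid 0.81 [378.4 212.9] [ 0.5116 -0.3205  0.056 ]
scene microtube_mid 0.66 [361.4 297.2] [ 0.3986 -0.1748  0.006 ]
top lid_grip 0.94 [289.3 174. ] [ 0.6209 -0.1657  0.1445]
top lid_grip 0.82 [309.9 235.4] [ 0.5002 -0.2084  0.1445]
top lid_grip 0.78 [239.9 151.1] [ 0.6646 -0.0664  0.1445]
top clamp 0.65 [305.4 239. ] [ 0.494  -0.2121  0.    ]
top cube_mid 0.56 [249.4 245.1] [ 0.4775 -0.0849  0.029 ]
top dropper_mid 0.91 [359.4 233.2] [ 0.5088 -0.3247  0.056 ]
top microtube_mid 0.64 [289.5 281.2] [ 0.3977 -0.1769  0.006 ]
{'time_s': 0.6, 'q': array([ 1.0185,  0.5275,  1.4327,  0.    ,  1.1814, -0.1785]), 'eef_pos': array([0.2282, 0.5818, 0.2313]), 'orientation': array([[-0.9309,  0.3651, -0.    ],
       [ 0.3651,  0.9309, -0.    ],
       [ 0.    , -0.    , -1.    ]]), 'ft_force': array([-0.1472, -0.052 , -0.0189]), 'width': 0.9987223426933574} 0.0187
```

View pics/scene.png

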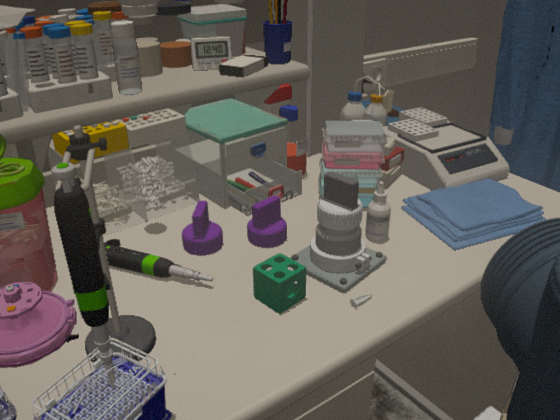

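View pics/top.png

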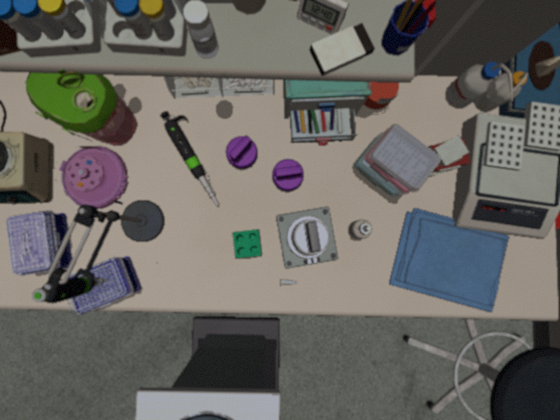

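The scene picture shows the clamp with the white and grey jar, its grey bar at about (340,192), the green cube at (280,282), the dropper at (378,215) and the microtube at (361,298). In the top view the clamp is at (307,237) and the bar runs from about (308,222) to (314,250), so roughly +10° from world x. The jar sits near (0.494,-0.212). I'll lift first, then sweep over the stand.

Emit:
{"fn": "play_rows", "kwargs": {"increments": [[[0, 0, -4.7], [0, 0, 0], 1], [[0, 0, -4.7], [0, 0, 0], 1], [[0, 0, -4.7], [0, 0, 0], 1], [[0, 0, -4.7], [0, 0, 0], 1], [[0, 0, -4.7], [0, 0, 0], 1]]}}

```text
time_s: 1.23
eef_pos: [0.228, 0.5814, 0.419]
orientation: [[-0.931, 0.365, -0.0], [0.365, 0.931, -0.0], [0.0, -0.0, -1.0]]
ft_force: [-0.4, -0.1, -0.9]
width: 1.001
grasp_force: 0.0
```

Emit:
{"fn": "play_rows", "kwargs": {"increments": [[[-0.9, -1.07, 0], [0, 0, 0], 1], [[-1.8, -2.14, 0], [0, 0, 0], 1], [[-2.7, -3.21, 0], [0, 0, 0], 1], [[-3.6, -4.28, 0], [0, 0, 0], 1], [[-4.5, -5.35, 0], [0, 0, 0], 1]]}}

```text
time_s: 1.85
eef_pos: [0.317, 0.3146, 0.417]
orientation: [[-0.931, 0.365, -0.004], [0.365, 0.931, -0.003], [0.003, -0.004, -1.0]]
ft_force: [1.5, 0.4, -0.4]
width: 0.996
grasp_force: 0.0
```

Emit:
{"fn": "play_rows", "kwargs": {"increments": [[[-0.9, -1.07, 0], [0, 0, 0], 1], [[-1.8, -2.14, 0], [0, 0, 0], 1], [[-2.7, -3.21, 0], [0, 0, 0], 1], [[-3.6, -4.28, 0], [0, 0, 0], 1], [[-4.5, -5.35, 0], [0, 0, 0], 1]]}}

```text
time_s: 2.48
eef_pos: [0.4062, 0.0503, 0.4172]
orientation: [[-0.931, 0.365, -0.004], [0.365, 0.931, 0.001], [0.004, -0.001, -1.0]]
ft_force: [0.8, 0.1, -0.1]
width: 0.997
grasp_force: 0.0
```

Emit:
{"fn": "play_rows", "kwargs": {"increments": [[[-0.9, -1.07, 0], [0, 0, 0], 1], [[-1.8, -2.14, 0], [0, 0, 0], 1], [[-2.7, -3.21, 0], [0, 0, 0], 1], [[-3.6, -4.28, 0], [0, 0, 0], 1], [[-4.5, -5.35, 0], [0, 0, 0], 1]]}}

```text
time_s: 3.1
eef_pos: [0.4959, -0.2143, 0.4167]
orientation: [[-0.931, 0.366, -0.004], [0.366, 0.931, 0.003], [0.005, 0.002, -1.0]]
ft_force: [-0.0, 0.4, 0.3]
width: 1.0
grasp_force: 0.0
```

Emit:
{"fn": "play_rows", "kwargs": {"increments": [[[0, 0, 0.3], [0, 0, 1], 1], [[0, 0, 0.6], [0, 0, 2], 1], [[0, 0, 0.9], [0, 0, 3], 1], [[0, 0, 1.2], [0, 0, 4], 1], [[0, 0, 1.5], [0, 0, 5], 1]]}}

```text
time_s: 3.72
eef_pos: [0.4952, -0.2123, 0.3563]
orientation: [[-0.313, 0.95, -0.005], [0.95, 0.313, 0.003], [0.005, -0.003, -1.0]]
ft_force: [0.5, 0.2, -0.1]
width: 1.0
grasp_force: 0.0
```

Emit:
{"fn": "play_rows", "kwargs": {"increments": [[[0, 0, 0.3], [0, 0, 1], 1], [[0, 0, 0.6], [0, 0, 2], 1], [[0, 0, 0.9], [0, 0, 3], 1], [[0, 0, 1.2], [0, 0, 4], 1], [[0, 0, 1.5], [0, 0, 5], 1]]}}

```text
time_s: 4.35
eef_pos: [0.495, -0.2121, 0.2964]
orientation: [[0.526, 0.85, -0.004], [0.85, -0.526, 0.003], [0.0, -0.005, -1.0]]
ft_force: [1.0, 0.6, -0.1]
width: 0.997
grasp_force: 0.0
```

Emit:
{"fn": "play_rows", "kwargs": {"increments": [[[0, 0, 0], [0, 0, 1], 1], [[0, 0, 0], [0, 0, 2], 1], [[0, 0, 0], [0, 0, 3], 1], [[0, 0, 0], [0, 0, 4], 1], [[0, 0, 0], [0, 0, 4.9], 1]]}}

```text
time_s: 4.97
eef_pos: [0.495, -0.2121, 0.2968]
orientation: [[0.987, 0.161, -0.005], [0.161, -0.987, 0.003], [-0.004, -0.004, -1.0]]
ft_force: [-0.4, -0.1, -0.5]
width: 1.001
grasp_force: 0.0
```

```bash
python3 - <<'E'
from h import *
np.set_printoptions(precision=4,suppress=True)
s=robot.sense();print({k:s[k] for k in("time_s","q","eef_pos","orientation","ft_force","wrist_torque")})
c=robot.calibration("wrist");im=robot.capture("wrist");save(im,"w1")
for t,z in(("lid_grip",.1445),("lid",.0865),("clamp",0),("dropper_mid",.056)):
    for r in robot.tip_of("wrist",t): print(t,round(r["conf"],2),np.round(r["uv"],1),onz("wrist",r["uv"],z,c))
print("cam",-np.array(c["R"]).T@c["t"])
E
```

```text
{'time_s': 4.975, 'q': array([-0.6123,  0.3387,  1.5634, -0.    ,  1.245 ,  0.7966]), 'eef_pos': array([ 0.495 , -0.2121,  0.2968]), 'orientation': array([[ 0.9869,  0.1611, -0.0045],
       [ 0.1612, -0.9869,  0.0032],
       [-0.0039, -0.0038, -1.    ]]), 'ft_force': array([-0.3872, -0.087 , -0.4924]), 'wrist_torque': array([0.0282, 0.017 , 0.0116])}
lid_grip 0.88 [281.6 189.5] [ 0.4991 -0.212   0.1445]
lid_grip 0.74 [255.7  25.9] [ 0.6241 -0.1714  0.1445]
lid 0.81 [261.3  35.3] [ 0.6262 -0.1722  0.0865]
lid 0.67 [281.2 172.3] [ 0.5018 -0.2113  0.0865]
dropper_mid 0.98 [384.9 169.5] [ 0.5173 -0.3289  0.056 ]
cam [ 0.5792 -0.1983  0.4385]
```

View pics/w1.png

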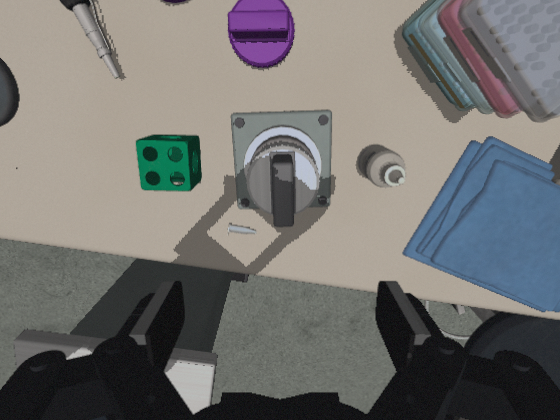

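The wrist view shows the bar nearly vertical in the image, about (283,190) and midway between the fingers at left and right. The dropper is at (385,170), the cube at (168,163) and the microtube at (241,229). I'll zoom in to measure the bar.

```bash
python3 - <<'E'
from h import *
im=robot.capture("wrist");c=im[135:240,225:340]
cv2.imwrite("pics/w1c.png",cv2.convertScaleAbs(cv2.resize(c,None,fx=5,fy=5,interpolation=cv2.INTER_CUBIC)[:,:,::-1],alpha=1.8))
E
```

```text
(no output)
```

View pics/w1c.png

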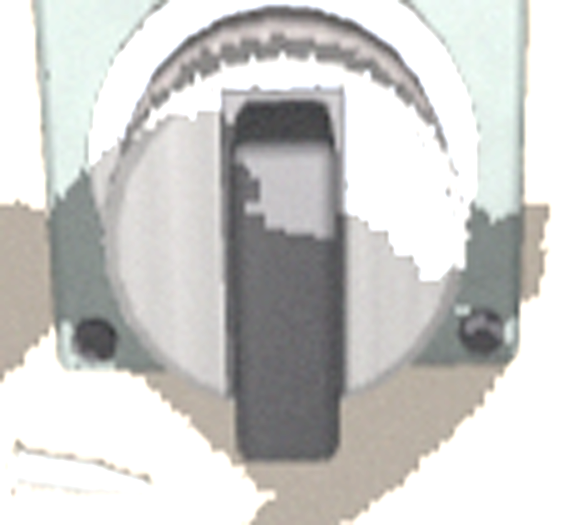

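The crop shows the bar's top face with corners at crop pixels (235,142), (333,145), (237,458) and (338,458). The dark band above it is the +x end face.

```bash
python3 - <<'E'
from h import *
np.set_printoptions(precision=4,suppress=True)
P=[onz("wrist",(225+u/5-.4,135+v/5-.4),.1625) for u,v in((235,142),(333,145),(338,458),(237,458))]
P=np.array(P);print(P);a=(P[0]+P[1]-P[2]-P[3])/2;print("centre",P.mean(0),"len",np.linalg.norm(a),"w",np.linalg.norm(P[0]-P[1]),"yaw",np.degrees(np.arctan2(a[1],a[0])))
# clamp plate corners at z=.012
Q=[onz("wrist",q,.012) for q in((232.5,112),(330,111),(330.5,207),(238,207))];print(np.array(Q),np.mean(Q,0))
E
```

```text
[[ 0.5258 -0.2002  0.1625]
 [ 0.5281 -0.2162  0.1625]
 [ 0.4735 -0.227   0.1625]
 [ 0.4705 -0.2095  0.1625]]
centre [ 0.4995 -0.2132  0.1625] len 0.055825223742923695 w 0.016203433861996613 yaw 10.349836069904418
[[ 0.5502 -0.1447  0.012 ]
 [ 0.571  -0.2609  0.012 ]
 [ 0.4516 -0.288   0.012 ]
 [ 0.431  -0.1666  0.012 ]] [ 0.5009 -0.2151  0.012 ]
```

Emit:
{"fn": "play_rows", "kwargs": {"increments": [[[0.11, 0.04, 1.2], [0, 0, -0.11], 1], [[0.11, 0.04, 2.4], [0, 0, -0.11], 1], [[0.11, 0.04, 3.4], [0, 0, -0.11], 1], [[0.11, 0.04, 4.0], [0, 0, -0.11], 0.8], [[0.11, 0.04, 4.22], [0, 0, -0.11], 0.6]]}}

```text
time_s: 5.9
eef_pos: [0.5002, -0.2133, 0.1288]
orientation: [[0.982, 0.186, -0.003], [0.186, -0.982, 0.002], [-0.002, -0.002, -1.0]]
ft_force: [0.2, 0.3, -0.6]
width: 0.614
grasp_force: 0.0
```

Emit:
{"fn": "play_rows", "kwargs": {"increments": [[[0, 0, 0], [0, 0, 0], 0.45], [[0, 0, 0], [0, 0, 0], 0.4], [[0, 0, 0], [0, 0, 0], 0.35], [[0, 0, 0], [0, 0, 0], 0.3], [[0, 0, 0], [0, 0, 0], 0.3]]}}

```text
time_s: 6.52
eef_pos: [0.5012, -0.2139, 0.1309]
orientation: [[0.983, 0.185, 0.001], [0.185, -0.983, -0.0], [0.0, 0.0, -1.0]]
ft_force: [-0.1, -0.3, -0.2]
width: 0.298
grasp_force: 0.0
```

```bash
python3 - <<'E'
from h import *
np.set_printoptions(precision=4,suppress=True)
s=robot.sense();print({k:s[k] for k in("time_s","q","eef_pos","orientation","ft_force","wrist_torque","width")})
im=robot.capture("wrist");save(im,"w2")
E
```

```text
{'time_s': 6.525, 'q': array([-0.6086,  0.5629,  1.7271,  0.    ,  0.8509,  0.7758]), 'eef_pos': array([ 0.5012, -0.2139,  0.1309]), 'orientation': array([[ 0.9827,  0.1854,  0.0005],
       [ 0.1854, -0.9827, -0.0004],
       [ 0.0005,  0.0005, -1.    ]]), 'ft_force': array([-0.0503, -0.3112, -0.1666]), 'wrist_torque': array([ 0.0068, -0.0012,  0.0091]), 'width': 0.29772404010807896}
```

View pics/w2.png

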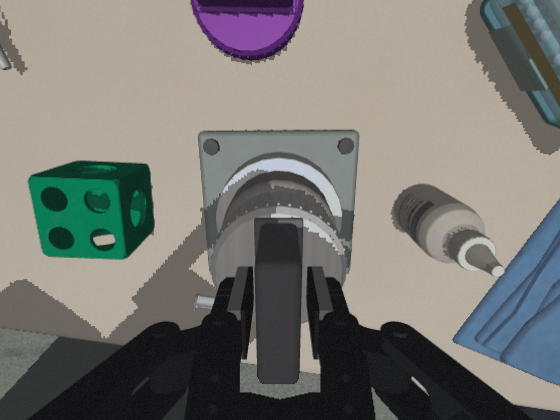

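The bar sits centred between the pads, with the gaps at columns 252–256 and 302–307. I'll re-measure its centre from this close.

```bash
python3 - <<'E'
from h import *
np.set_printoptions(precision=4,suppress=True)
im=robot.capture("wrist")
for t in("lid_grip","lid"):
  for r in robot.tip_of("wrist",t): print(t,round(r["conf"],2),np.round(r["uv"],1),onz("wrist",r["uv"],.1445 if t=="lid_grip" else .0865))
g=im.astype(float).mean(2)
for cc in (265,275,285,295): print(cc,np.round(g[210:245:1,cc]).astype(int),"|",np.round(g[376:390,cc]).astype(int))
Q=[onz("wrist",q,.012) for q in((199,131),(357,131))];print(np.array(Q))
for v in(225,230,235,240,383): print(v,onz("wrist",(280,v),.1625))
E
```

```text
lid_grip 0.96 [275.1 303.1] [ 0.4987 -0.2116  0.1445]
lid 0.95 [277.4 243.7] [ 0.5011 -0.2119  0.0865]
lid 0.74 [246.4   7.3] [ 0.62   -0.1747  0.0865]
265 [107 107 108 108 110 117 125 102  58  53  58  64  63  55  42  43  42  37
  42  43  41  41  42  41  36  40  40  37  41  43  37  38  41  39  38] | [ 59  58  60  58  55  57  58  56 111 116 119 113 114 119]
275 [104 107 105 144 190 200 199 161  56  51  62  65  57  47  42  37  39  41
  40  41  39  41  40  39  43  40  40  40  39  40  37  39  41  39  40] | [ 60  58  60  60  58  59  58  55 109 111 113 107 110 107]
285 [168 165 165 163 181 200 201 164  76  76  97 104  93  63  44  45  41  41
  44  42  42  42  36  41  41  40  39  40  40  42  41  39  39  41  38] | [ 60  58  56  60  58  58  59  52 109 112 117 116 110 107]
295 [163 165 163 162 162 175 193 159  63  78  95 106 104 104  92  62  41  42
  41  40  43  40  40  40  40  40  39  40  40  38  39  36  41  41  43] | [ 55  53  52  54  57  53  53 109 115 118 116 112 111 116]
[[ 0.5479 -0.1429  0.012 ]
 [ 0.5698 -0.2594  0.012 ]]
225 [ 0.5422 -0.2056  0.1625]
230 [ 0.5404 -0.2059  0.1625]
235 [ 0.5385 -0.2063  0.1625]
240 [ 0.5366 -0.2066  0.1625]
383 [ 0.4731 -0.2186  0.1625]
```

Emit:
{"fn": "play_rows", "kwargs": {"increments": [[[0, 0, 0.05], [0, 0, 0], 0.3], [[0, 0, 0.1], [0, 0, 0], 0.3]]}}

```text
time_s: 6.98
eef_pos: [0.501, -0.2138, 0.1263]
orientation: [[0.983, 0.185, -0.0], [0.185, -0.983, 0.0], [-0.0, -0.0, -1.0]]
ft_force: [-0.2, 0.5, 0.3]
width: 0.3
grasp_force: 0.0
```

Emit:
{"fn": "play_rows", "kwargs": {"increments": [[[0, 0, 0], [0, 0, 0], 0.2], [[0, 0, 0], [0, 0, 0], 0.1], [[0, 0, 0], [0, 0, 0], 0], [[0, 0, 0], [0, 0, 0], 0], [[0, 0, 0], [0, 0, 0], 0]]}}

```text
time_s: 7.6
eef_pos: [0.501, -0.2138, 0.1264]
orientation: [[0.983, 0.185, -0.0], [0.185, -0.983, 0.0], [-0.0, -0.0, -1.0]]
ft_force: [0.1, -0.8, -2.9]
width: 0.201
grasp_force: 58.4
```

```bash
cat > s.py <<'E'
from h import *
np.set_printoptions(precision=3,suppress=True)
s=robot.sense();o=s["orientation"];print(s["time_s"],"p",np.array(s["eef_pos"])*1e3,"yaw",round(np.degrees(np.arctan2(o[1][0],o[0][0])),2),"F",s["ft_force"],"M",s["wrist_torque"],"q6",s["q"][5],"w",s["width"],s["grasp_force"])
E
python3 s.py
```

```text
7.6 p [ 500.956 -213.755  126.38 ] yaw 10.68 F [ 0.082 -0.802 -2.872] M [-0.017  0.046  0.007] q6 0.7757539979281424 w 0.20139094278604733 58.448830246925354
```

Emit:
{"fn": "play_rows", "kwargs": {"increments": [[[0, 0, 0.01], [0, 0, 0], 0], [[0, 0, 0.02], [0, 0, 0], 0], [[0, 0, 0.02], [0, 0, 0], 0]]}}

```text
time_s: 7.98
eef_pos: [0.501, -0.2138, 0.1261]
orientation: [[0.983, 0.185, 0.0], [0.185, -0.983, -0.0], [0.0, 0.0, -1.0]]
ft_force: [-1.4, 1.7, 2.2]
width: 0.204
grasp_force: 59.0
```

```bash
python3 s.py
```

```text
7.975 p [ 501.037 -213.81   126.135] yaw 10.68 F [-1.403  1.736  2.162] M [0.079 0.209 0.024] q6 0.7758127855519761 w 0.20374193231518564 59.03025269508362
```

Emit:
{"fn": "play_rows", "kwargs": {"increments": [[[0, 0, 0], [0, 0, -0.2], 0], [[0, 0, 0], [0, 0, -0.4], 0], [[0, 0, 0], [0, 0, -0.6], 0], [[0, 0, 0], [0, 0, -0.8], 0], [[0, 0, 0], [0, 0, -0.8], 0]]}}

```text
time_s: 8.6
eef_pos: [0.5015, -0.2141, 0.1261]
orientation: [[0.947, 0.322, 0.001], [0.322, -0.947, -0.001], [0.001, 0.001, -1.0]]
ft_force: [-0.5, 1.6, 5.1]
width: 0.2
grasp_force: 59.5
```

```bash
python3 s.py
```

```text
8.6 p [ 501.545 -214.077  126.114] yaw 18.78 F [-0.482  1.615  5.062] M [0.19  0.013 0.044] q6 0.6345178067066202 w 0.20028751145782067 59.51360106468201
```

Emit:
{"fn": "play_rows", "kwargs": {"increments": [[[0, 0, -0.01], [0, 0, -0.15], 0], [[0, 0, -0.01], [0, 0, -0.3], 0], [[0, 0, -0.01], [0, 0, -0.5], 0], [[0, 0, -0.01], [0, 0, -0.5], 0]]}}

```text
time_s: 9.1
eef_pos: [0.5012, -0.214, 0.1261]
orientation: [[0.915, 0.403, 0.0], [0.403, -0.915, -0.0], [0.0, 0.0, -1.0]]
ft_force: [0.8, -0.5, 3.5]
width: 0.203
grasp_force: 59.2
```

Emit:
{"fn": "play_rows", "kwargs": {"increments": [[[0, 0, 0], [0, 0, -0.15], 0], [[0, 0, 0], [0, 0, -0.3], 0], [[0, 0, 0], [0, 0, -0.5], 0], [[0, 0, 0], [0, 0, -0.5], 0]]}}

```text
time_s: 9.6
eef_pos: [0.501, -0.2139, 0.1261]
orientation: [[0.877, 0.481, -0.0], [0.481, -0.877, -0.0], [-0.0, 0.0, -1.0]]
ft_force: [0.1, -0.2, 3.4]
width: 0.204
grasp_force: 59.2
```

```bash
python3 s.py
```

```text
9.6 p [ 501.014 -213.862  126.112] yaw 28.74 F [ 0.092 -0.174  3.44 ] M [-0.008 -0.086  0.104] q6 0.4608398600848295 w 0.20405891143279867 59.22296941280365
```

Emit:
{"fn": "play_rows", "kwargs": {"increments": [[[0, 0, 0], [0, 0, -0.15], 0], [[0, 0, 0], [0, 0, -0.3], 0], [[0, 0, 0], [0, 0, -0.5], 0], [[0, 0, 0], [0, 0, -0.5], 0]]}}

```text
time_s: 10.1
eef_pos: [0.501, -0.2138, 0.1261]
orientation: [[0.832, 0.555, -0.0], [0.555, -0.832, 0.0], [-0.0, -0.0, -1.0]]
ft_force: [-0.4, 0.5, 2.5]
width: 0.202
grasp_force: 59.3
```

Emit:
{"fn": "play_rows", "kwargs": {"increments": [[[0, 0, 0], [0, 0, -0.15], 0], [[0, 0, 0], [0, 0, -0.3], 0], [[0, 0, 0], [0, 0, -0.5], 0], [[0, 0, 0], [0, 0, -0.5], 0]]}}

```text
time_s: 10.6
eef_pos: [0.5011, -0.2138, 0.1261]
orientation: [[0.78, 0.626, -0.0], [0.626, -0.78, 0.0], [-0.0, -0.0, -1.0]]
ft_force: [0.5, 0.3, 3.8]
width: 0.201
grasp_force: 59.3
```

```bash
python3 s.py
```

```text
10.6 p [ 501.065 -213.825  126.112] yaw 38.73 F [0.543 0.338 3.775] M [ 0.114 -0.073  0.063] q6 0.286312520298149 w 0.20116427567643078 59.2688512802124
```

Emit:
{"fn": "play_rows", "kwargs": {"increments": [[[0, 0, 0], [0, 0, -0.15], 0], [[0, 0, 0], [0, 0, -0.3], 0], [[0, 0, 0], [0, 0, -0.5], 0], [[0, 0, 0], [0, 0, -0.5], 0]]}}

```text
time_s: 11.1
eef_pos: [0.501, -0.2137, 0.1261]
orientation: [[0.723, 0.691, -0.0], [0.691, -0.723, 0.0], [-0.0, -0.0, -1.0]]
ft_force: [-0.2, 0.5, 3.7]
width: 0.203
grasp_force: 59.3
```

Emit:
{"fn": "play_rows", "kwargs": {"increments": [[[0, 0, 0], [0, 0, -0.15], 0], [[0, 0, 0], [0, 0, -0.3], 0], [[0, 0, 0], [0, 0, -0.5], 0], [[0, 0, 0], [0, 0, -0.5], 0]]}}

```text
time_s: 11.6
eef_pos: [0.501, -0.2136, 0.126]
orientation: [[0.66, 0.752, -0.0], [0.752, -0.66, 0.0], [0.0, -0.0, -1.0]]
ft_force: [0.5, 2.2, 4.1]
width: 0.198
grasp_force: 59.3
```

```bash
python3 s.py
```

```text
11.6 p [ 500.954 -213.631  126.039] yaw 48.73 F [0.52  2.235 4.068] M [ 0.466 -0.122 -0.028] q6 0.11182771754647848 w 0.19806800854763365 59.273661375045776
```

Emit:
{"fn": "play_rows", "kwargs": {"increments": [[[0, 0, 0], [0, 0, -0.15], 0], [[0, 0, 0], [0, 0, -0.3], 0], [[0, 0, 0], [0, 0, -0.4], 0], [[0, 0, 0], [0, 0, -0.4], 0]]}}

```text
time_s: 12.1
eef_pos: [0.5008, -0.2136, 0.1259]
orientation: [[0.606, 0.795, -0.001], [0.795, -0.606, 0.001], [0.0, -0.001, -1.0]]
ft_force: [0.4, 3.0, 2.4]
width: 0.203
grasp_force: 59.1
```

```bash
python3 s.py
```

```text
12.1 p [ 500.833 -213.616  125.913] yaw 52.7 F [0.42  2.991 2.365] M [ 0.611 -0.148 -0.087] q6 0.042416348044560584 w 0.20304768398393266 59.053698778152466
```

Emit:
{"fn": "play_rows", "kwargs": {"increments": [[[0, 0, 0], [0, 0, -0.1], 0], [[0, 0, 0], [0, 0, -0.2], 0], [[0, 0, 0], [0, 0, -0.3], 0], [[0, 0, 0], [0, 0, -0.3], 0]]}}

```text
time_s: 12.6
eef_pos: [0.5007, -0.2136, 0.1258]
orientation: [[0.563, 0.826, -0.001], [0.826, -0.563, 0.001], [-0.0, -0.001, -1.0]]
ft_force: [0.1, 2.4, -0.7]
width: 0.199
grasp_force: 58.7
```

```bash
python3 s.py
```

```text
12.6 p [ 500.73  -213.592  125.808] yaw 55.71 F [ 0.111  2.429 -0.707] M [ 0.634 -0.117 -0.02 ] q6 -0.009953753603250008 w 0.19934281693716205 58.68905782699585
```

Emit:
{"fn": "play_rows", "kwargs": {"increments": [[[0, 0, 0.01], [0, 0, 0], 0], [[0, 0, 0.03], [0, 0, 0], 0], [[0, 0, 0.03], [0, 0, 0], 0]]}}

```text
time_s: 12.98
eef_pos: [0.5007, -0.2137, 0.1253]
orientation: [[0.564, 0.826, -0.001], [0.826, -0.564, 0.0], [-0.0, -0.001, -1.0]]
ft_force: [-1.3, 2.8, 4.5]
width: 0.206
grasp_force: 59.6
```

```bash
python3 s.py
```

```text
12.975 p [ 500.747 -213.687  125.284] yaw 55.69 F [-1.325  2.764  4.517] M [ 0.943  0.154 -0.049] q6 -0.009733163943722336 w 0.2058477017894962 59.61997032165527
```

Emit:
{"fn": "play_rows", "kwargs": {"increments": [[[0, 0, 0], [0, 0, -0.1], 0], [[0, 0, 0], [0, 0, -0.2], 0], [[0, 0, 0], [0, 0, -0.3], 0], [[0, 0, 0], [0, 0, -0.3], 0]]}}

```text
time_s: 13.48
eef_pos: [0.5005, -0.2136, 0.1242]
orientation: [[0.519, 0.855, -0.001], [0.855, -0.519, 0.001], [-0.0, -0.002, -1.0]]
ft_force: [-0.6, 3.4, -3.6]
width: 0.208
grasp_force: 58.5
```

```bash
python3 s.py
```

```text
13.475 p [ 500.542 -213.606  124.218] yaw 58.71 F [-0.636  3.398 -3.635] M [ 0.694  0.134 -0.092] q6 -0.0622967088155233 w 0.2083431644972426 58.48042845726013
```

Emit:
{"fn": "play_rows", "kwargs": {"increments": [[[0.017, -0.01, 0], [0, 0, 0], 0], [[0.017, -0.01, 0.02], [0, 0, 0], 0], [[0.017, -0.01, 0.05], [0, 0, 0], 0], [[0.017, -0.01, 0.05], [0, 0, 0], 0]]}}

```text
time_s: 13.98
eef_pos: [0.501, -0.2132, 0.1229]
orientation: [[0.52, 0.854, -0.0], [0.854, -0.52, -0.0], [-0.0, -0.0, -1.0]]
ft_force: [-0.9, 2.1, -2.0]
width: 0.2
grasp_force: 58.7
```

```bash
python3 s.py
```

```text
13.975 p [ 501.013 -213.18   122.853] yaw 58.69 F [-0.893  2.121 -1.972] M [0.39  0.262 0.013] q6 -0.060803642051544204 w 0.20047699460321788 58.68899881839752
```

Emit:
{"fn": "play_rows", "kwargs": {"increments": [[[0.007, -0.012, 0.02], [0, 0, 0], 0], [[0.007, -0.012, 0.05], [0, 0, 0], 0], [[0.007, -0.012, 0.075], [0, 0, 0], 0], [[0.007, -0.012, 0.075], [0, 0, 0], 0]]}}

```text
time_s: 14.48
eef_pos: [0.5011, -0.2129, 0.1199]
orientation: [[0.52, 0.854, 0.001], [0.854, -0.52, -0.001], [-0.0, 0.001, -1.0]]
ft_force: [-1.7, 0.6, -3.0]
width: 0.204
grasp_force: 58.6
```

```bash
python3 s.py
```

```text
14.475 p [ 501.102 -212.922  119.857] yaw 58.69 F [-1.697  0.622 -2.963] M [ 0.105  0.195 -0.007] q6 -0.0602644241082739 w 0.20352998577048084 58.60390841960907
```

Emit:
{"fn": "play_rows", "kwargs": {"increments": [[[-0.004, -0.006, 0.02], [0, 0, 0], 0], [[-0.004, -0.006, 0.04], [0, 0, 0], 0], [[-0.004, -0.006, 0.055], [0, 0, 0], 0], [[-0.004, -0.006, 0.055], [0, 0, 0], 0]]}}

```text
time_s: 14.98
eef_pos: [0.5008, -0.2128, 0.1177]
orientation: [[0.52, 0.854, 0.001], [0.854, -0.52, -0.0], [-0.0, 0.001, -1.0]]
ft_force: [0.1, -0.4, -2.6]
width: 0.208
grasp_force: 58.7
```

```bash
python3 s.py
```

```text
14.975 p [ 500.828 -212.84   117.739] yaw 58.68 F [ 0.063 -0.368 -2.571] M [-0.036 -0.008  0.025] q6 -0.06061577112821482 w 0.20819245464888333 58.66527020931244
```

Emit:
{"fn": "play_rows", "kwargs": {"increments": [[[0, 0, 0.01], [0, 0, 0], 0], [[0, 0, 0.02], [0, 0, 0], 0], [[0, 0, 0.02], [0, 0, 0], 0]]}}

```text
time_s: 15.35
eef_pos: [0.5008, -0.2128, 0.1176]
orientation: [[0.52, 0.854, 0.001], [0.854, -0.52, -0.001], [-0.0, 0.001, -1.0]]
ft_force: [-0.8, 1.0, 4.8]
width: 0.205
grasp_force: 59.7
```

```bash
python3 s.py
```

```text
15.35 p [ 500.837 -212.838  117.601] yaw 58.69 F [-0.848  0.971  4.773] M [0.127 0.203 0.014] q6 -0.060614419412881496 w 0.20497696784552846 59.69350218772888
```

Emit:
{"fn": "play_rows", "kwargs": {"increments": [[[0, 0, 0], [0, 0, 0.15], 0], [[0, 0, 0], [0, 0, 0.3], 0], [[0, 0, 0], [0, 0, 0.5], 0], [[0, 0, 0], [0, 0, 0.5], 0]]}}

```text
time_s: 15.85
eef_pos: [0.501, -0.2131, 0.1176]
orientation: [[0.593, 0.805, 0.001], [0.805, -0.593, -0.001], [-0.0, 0.002, -1.0]]
ft_force: [-1.5, -0.6, 5.9]
width: 0.2
grasp_force: 59.8
```

```bash
python3 s.py
```

```text
15.85 p [ 500.988 -213.095  117.582] yaw 53.65 F [-1.501 -0.644  5.865] M [-0.002  0.237  0.006] q6 0.02743122278268726 w 0.20035740740391647 59.8486590385437
```

Emit:
{"fn": "play_rows", "kwargs": {"increments": [[[0, 0, -0.005], [0, 0, 0.15], 0], [[0, 0, -0.005], [0, 0, 0.3], 0], [[0, 0, -0.005], [0, 0, 0.5], 0], [[0, 0, -0.005], [0, 0, 0.5], 0]]}}

```text
time_s: 16.35
eef_pos: [0.5011, -0.2131, 0.1175]
orientation: [[0.661, 0.75, 0.001], [0.75, -0.661, -0.001], [0.0, 0.002, -1.0]]
ft_force: [-1.1, -0.1, 4.6]
width: 0.206
grasp_force: 59.8
```

```bash
python3 s.py
```

```text
16.35 p [ 501.116 -213.149  117.547] yaw 48.61 F [-1.127 -0.1    4.595] M [-0.091  0.178 -0.023] q6 0.11528501548782705 w 0.20561201368245693 59.82900559902191
```

Emit:
{"fn": "play_rows", "kwargs": {"increments": [[[0, 0, 0], [0, 0, 0.15], 0], [[0, 0, 0], [0, 0, 0.3], 0], [[0, 0, 0], [0, 0, 0.5], 0], [[0, 0, 0], [0, 0, 0.5], 0]]}}

```text
time_s: 16.85
eef_pos: [0.5012, -0.2132, 0.1174]
orientation: [[0.724, 0.69, 0.002], [0.69, -0.724, -0.001], [0.0, 0.002, -1.0]]
ft_force: [1.6, -2.8, 5.8]
width: 0.204
grasp_force: 59.8
```

Emit:
{"fn": "play_rows", "kwargs": {"increments": [[[0, 0, 0.003], [0, 0, 0.15], 0], [[0, 0, 0.003], [0, 0, 0.3], 0], [[0, 0, 0.005], [0, 0, 0.5], 0], [[0, 0, 0.005], [0, 0, 0.5], 0]]}}

```text
time_s: 17.35
eef_pos: [0.501, -0.2129, 0.1171]
orientation: [[0.782, 0.624, 0.001], [0.624, -0.782, -0.001], [0.0, 0.001, -1.0]]
ft_force: [0.4, -1.9, 4.8]
width: 0.204
grasp_force: 59.8
```

```bash
python3 s.py
```

```text
17.35 p [ 500.954 -212.881  117.075] yaw 38.59 F [ 0.377 -1.935  4.816] M [-0.379 -0.02  -0.098] q6 0.28980932353452854 w 0.20373139208295196 59.834725856781006
```

Emit:
{"fn": "play_rows", "kwargs": {"increments": [[[0, 0, 0.003], [0, 0, 0.2], 0], [[0, 0, 0.005], [0, 0, 0.4], 0], [[0, 0, 0.007], [0, 0, 0.6], 0], [[0, 0, 0.01], [0, 0, 0.8], 0], [[0, 0, 0.012], [0, 0, 1], 0]]}}

```text
time_s: 17.98
eef_pos: [0.5012, -0.2125, 0.1166]
orientation: [[0.878, 0.478, 0.002], [0.478, -0.878, -0.0], [0.001, 0.001, -1.0]]
ft_force: [1.7, -0.5, 5.2]
width: 0.199
grasp_force: 59.7
```

Emit:
{"fn": "play_rows", "kwargs": {"increments": [[[0, 0, 0.003], [0, 0, 0.2], 0], [[0, 0, 0.005], [0, 0, 0.4], 0], [[0, 0, 0.008], [0, 0, 0.6], 0], [[0, 0, 0.01], [0, 0, 0.8], 0], [[0, 0, 0.013], [0, 0, 1], 0]]}}

```text
time_s: 18.6
eef_pos: [0.5004, -0.2122, 0.116]
orientation: [[0.948, 0.318, -0.0], [0.318, -0.948, 0.001], [0.0, -0.001, -1.0]]
ft_force: [0.7, 0.2, 6.3]
width: 0.2
grasp_force: 59.9
```

```bash
python3 s.py
```

```text
18.6 p [ 500.378 -212.151  115.974] yaw 18.55 F [0.703 0.197 6.334] M [ 0.059 -0.232  0.07 ] q6 0.6396219507739181 w 0.20014273159641033 59.94957447052002
```

Emit:
{"fn": "play_rows", "kwargs": {"increments": [[[0, 0, 0.001], [0, 0, 0.2], 0], [[0, 0, 0.003], [0, 0, 0.4], 0], [[0, 0, 0.005], [0, 0, 0.6], 0], [[0, 0, 0.007], [0, 0, 0.8], 0], [[0, 0, 0.01], [0, 0, 1], 0]]}}

```text
time_s: 19.23
eef_pos: [0.5003, -0.2122, 0.1154]
orientation: [[0.989, 0.149, -0.0], [0.149, -0.989, 0.001], [-0.0, -0.001, -1.0]]
ft_force: [0.9, 0.3, 5.4]
width: 0.206
grasp_force: 59.7
```

Emit:
{"fn": "play_rows", "kwargs": {"increments": [[[0, 0, 0.003], [0, 0, 0.2], 0], [[0, 0, 0.005], [0, 0, 0.4], 0], [[0, 0, 0.008], [0, 0, 0.6], 0], [[0, 0, 0.01], [0, 0, 0.8], 0], [[0, 0, 0.013], [0, 0, 1], 0]]}}

```text
time_s: 19.85
eef_pos: [0.5003, -0.2124, 0.1148]
orientation: [[1.0, -0.025, -0.001], [-0.025, -1.0, 0.0], [-0.001, -0.0, -1.0]]
ft_force: [-0.3, 2.1, 3.2]
width: 0.203
grasp_force: 59.5
```

```bash
python3 s.py
```

```text
19.85 p [ 500.291 -212.428  114.818] yaw -1.45 F [-0.267  2.12   3.198] M [ 0.234 -0.185  0.093] q6 0.9889341665525461 w 0.2028719203832451 59.52533483505249
```

Emit:
{"fn": "play_rows", "kwargs": {"increments": [[[0, 0, 0.003], [0, 0, 0.2], 0], [[0, 0, 0.006], [0, 0, 0.4], 0], [[0, 0, 0.009], [0, 0, 0.6], 0], [[0, 0, 0.012], [0, 0, 0.8], 0], [[0, 0, 0.015], [0, 0, 1], 0]]}}

```text
time_s: 20.48
eef_pos: [0.5006, -0.2127, 0.1143]
orientation: [[0.98, -0.198, 0.0], [-0.198, -0.98, -0.0], [0.0, 0.0, -1.0]]
ft_force: [0.3, -0.1, 1.8]
width: 0.202
grasp_force: 59.3
```

Emit:
{"fn": "play_rows", "kwargs": {"increments": [[[0, 0, 0.002], [0, 0, 0.15], 0], [[0, 0, 0.004], [0, 0, 0.3], 0], [[0, 0, 0.006], [0, 0, 0.5], 0], [[0, 0, 0.006], [0, 0, 0.5], 0]]}}

```text
time_s: 20.98
eef_pos: [0.5005, -0.2129, 0.1141]
orientation: [[0.96, -0.281, -0.0], [-0.281, -0.96, -0.0], [0.0, 0.0, -1.0]]
ft_force: [0.5, -0.5, -1.4]
width: 0.201
grasp_force: 59.0
```

```bash
python3 s.py
```

```text
20.975 p [ 500.516 -212.874  114.051] yaw -16.35 F [ 0.545 -0.548 -1.408] M [-0.194 -0.159 -0.051] q6 1.2489890915568125 w 0.20056556236564727 59.02478814125061
```

Emit:
{"fn": "play_rows", "kwargs": {"increments": [[[0, 0, 0.005], [0, 0, 0.1], 0], [[0, 0, 0.01], [0, 0, 0.2], 0], [[0, 0, 0.014], [0, 0, 0.3], 0], [[0, 0, 0.018], [0, 0, 0.4], 0], [[0, 0, 0.018], [0, 0, 0.4], 0]]}}

```text
time_s: 21.6
eef_pos: [0.501, -0.2132, 0.1138]
orientation: [[0.938, -0.347, 0.001], [-0.347, -0.938, -0.001], [0.002, 0.001, -1.0]]
ft_force: [0.7, -3.5, 2.4]
width: 0.202
grasp_force: 59.4
```

```bash
python3 s.py
```

```text
21.6 p [ 501.013 -213.242  113.769] yaw -20.31 F [ 0.687 -3.544  2.4  ] M [-0.636 -0.153  0.109] q6 1.3183880822786602 w 0.202030493178994 59.41743850708008
```

Emit:
{"fn": "play_rows", "kwargs": {"increments": [[[0.003, 0.007, 0.003], [0, 0, 0.1], 0], [[0.003, 0.007, 0.004], [0, 0, 0.2], 0], [[0.003, 0.007, 0.005], [0, 0, 0.3], 0], [[0.003, 0.007, 0.005], [0, 0, 0.3], 0]]}}

```text
time_s: 22.1
eef_pos: [0.501, -0.2137, 0.1137]
orientation: [[0.919, -0.395, 0.001], [-0.395, -0.919, -0.002], [0.002, 0.001, -1.0]]
ft_force: [0.2, -4.2, 4.5]
width: 0.208
grasp_force: 60.1
```

```bash
python3 s.py
```

```text
22.1 p [ 500.991 -213.659  113.685] yaw -23.26 F [ 0.225 -4.159  4.457] M [-0.892 -0.111  0.671] q6 1.370010841109972 w 0.2077515569731112 60.10602056980133
```

Emit:
{"fn": "play_rows", "kwargs": {"increments": [[[0, 0, 0], [0, 0, -0.05], 0], [[0, 0, 0], [0, 0, -0.1], 0], [[0, 0, 0], [0, 0, -0.1], 0]]}}

```text
time_s: 22.48
eef_pos: [0.501, -0.2136, 0.1137]
orientation: [[0.925, -0.381, 0.001], [-0.381, -0.925, -0.001], [0.002, 0.001, -1.0]]
ft_force: [1.3, -4.1, 4.9]
width: 0.199
grasp_force: 59.9
```

```bash
python3 s.py
```

```text
22.475 p [ 501.005 -213.555  113.661] yaw -22.37 F [ 1.28  -4.067  4.923] M [-0.954 -0.124  0.296] q6 1.3535854970765466 w 0.19933456012384582 59.88451838493347
```

Emit:
{"fn": "play_rows", "kwargs": {"increments": [[[0, 0, 0], [0, 0, 0], 0.25], [[0, 0, 0], [0, 0, 0], 0.3], [[0, 0, 0], [0, 0, 0], 0.4], [[0, 0, 0], [0, 0, 0], 0.5], [[0, 0, 0], [0, 0, 0], 0.5]]}}

```text
time_s: 23.1
eef_pos: [0.5004, -0.2127, 0.1131]
orientation: [[0.925, -0.38, -0.0], [-0.38, -0.925, 0.0], [-0.0, -0.0, -1.0]]
ft_force: [-0.3, -0.4, 0.3]
width: 0.503
grasp_force: 0.0
```

Emit:
{"fn": "play_rows", "kwargs": {"increments": [[[0, 0, -0.3], [0, 0, 0], 0.5], [[0, 0, -0.8], [0, 0, 0], 0.5], [[0, 0, -1.6], [0, 0, 0], 0.5], [[0, 0, -2.6], [0, 0, 0], 0.5], [[0, 0, -3.6], [0, 0, 0], 0.5]]}}

```text
time_s: 23.72
eef_pos: [0.5004, -0.2128, 0.2593]
orientation: [[0.925, -0.38, 0.001], [-0.38, -0.925, -0.0], [0.001, 0.0, -1.0]]
ft_force: [0.1, -0.9, 0.5]
width: 0.5
grasp_force: 0.0
```

Emit:
{"fn": "play_rows", "kwargs": {"increments": [[[0, 0, -0.5], [0, 0, 0], 0.6], [[0, 0, -0.7], [0, 0, 0], 0.8], [[0, 0, -0.7], [0, 0, 0], 1], [[0, 0, -0.7], [0, 0, 0], 1]]}}

```text
time_s: 24.22
eef_pos: [0.4999, -0.2125, 0.2842]
orientation: [[0.925, -0.38, -0.002], [-0.38, -0.925, 0.001], [-0.002, -0.001, -1.0]]
ft_force: [-0.2, -0.1, 0.7]
width: 1.003
grasp_force: 0.0
```

```bash
python3 s.py; python3 - <<'E'
from h import *
np.set_printoptions(precision=4,suppress=True)
im=robot.capture("wrist");save(im,"w3")
for r in robot.tip_of("wrist","lid_grip"): print(r["conf"],r["uv"],onz("wrist",r["uv"],.132))
im=robot.capture("scene")
cv2.imwrite("pics/s3.png",cv2.resize(im[150:320,230:420],None,fx=3,fy=3)[:,:,::-1])
E
```

```text
24.225 p [ 499.901 -212.462  284.169] yaw -22.32 F [-0.247 -0.129  0.734] M [ 0.007  0.003 -0.009] q6 1.3526288832823665 w 1.0030026288724405 0.0
0.7 [181.5, 65.0] [ 0.6282 -0.1805  0.132 ]
0.6 [63.8, 59.4] [ 0.6667 -0.0967  0.132 ]
0.56 [276.5, 196.3] [ 0.4991 -0.2087  0.132 ]
```

View pics/w3.png

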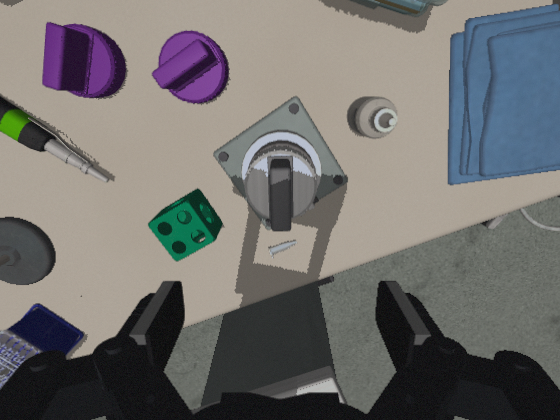

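View pics/s3.png

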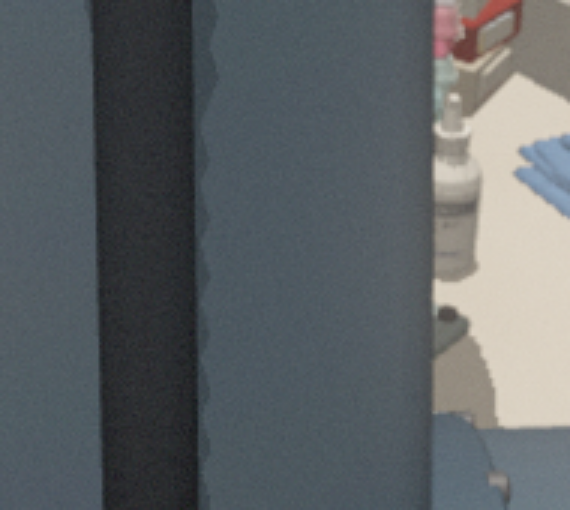

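The wrist view shows the lid seated with its bar at about (280,190). The cube at (186,225), dropper at (376,118) and microtube at (283,247) look undisturbed. The scene view is mostly hidden by the arm. The height (about 132.1 mm) and the torque rise both agree with the home stop.

```bash
python3 -c "
from station import robot
print(robot.sign_off())"
```

```text
the job is handed in; nothing more can be done
None
```

I turned the lid back until it dropped 8.5 mm, then screwed it clockwise to its hard stop. It sat at about 132.1 mm against 132 mm for fully home, with the highest torque I read 0.67 N m, just under the clamp's 0.7. I let go, backed clear, and handed the job in.

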